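# Lock the square griddle on its stand with the cam knob

## Robot

A 7-joint arm with a two-finger parallel gripper is mounted at the origin on the work surface. World frame = base frame: x ahead of the robot, y to its left, z up, the work surface at z = 0. Lengths are in m, angles in rad, forces in N, time in s.
With the tool pointing down it reaches from about 0.425 to 0.875 m from the base axis. Payload 4.7 kg.
Tool frame: the origin (TCP) lies on the centre line of the jaws, within the pads' length; the fingertips stand ahead of it and the grasp point (between the pads) lies 2 mm behind it (nose_length is the z of the fingertips in the tool frame, in m); z points along the fingers, y is the line along which they close (so a half turn about z gives the same grasp; the last joint's range is limited). The gripper opens to 87 mm and grips with 3 to 60 N. Pads are 19 mm wide; open, the fingers measure 117 mm over their backs; the gripper's body (75 mm by 190 mm) begins 51 mm behind the grasp point.
Start: joints at [-1.152, 0.321, -0.07, 1.45, 0.023, 1.371, -0.057], TCP at [0.256, 0.597, 0.24] pointing down, gripper open.
Joint ranges: [-2.86, 2.86], [-0.3, 2.09], [-1.38, 1.24], [0.06, 2.45], [-1.56, 4.7], [0.09, 2.05], [-2.69, 2.69]. Speed limits (rad/s): [2.57, 2.57, 3.14, 3.14, 3.14, 3.14, 3.14].

## Interface

Orientations are given as a rotation vector (axis times angle).
In Python, from bench import * gives the robot as it stands.
- The arm moves only by the tool send_rows, never from a script. Its arguments are lists of equal length, an entry for each row: "xyz": the shift along the tool's x, y, z in mm, a list of three; "dr": the turn, a rotation vector about the tool's x, y, z in rad, a list of three. A call has exactly 10 rows; each row is the pose to reach, as a shift and turn from the pose commanded when the call began, along the tool's axes at that moment; what a row does not reach only later rows make up. A row lasts 1/12 s, in which the tool goes at most 41.7 mm and 7.16 degrees, less where a joint would pass 70% of its speed; a pose out of reach is approached as far as the arm can. A call with a gripper value outside its range is refused whole. "jaw" is the finger opening in mm, from 0 to 87, set as the call begins (left out, the last holds). The fingers move at their own pace and stop on an object; "grip_force" is the grip in N (left out, the last holds). Time passes only in rows, so rows that repeat a pose let the fingers close, or fill a call up. It gives the time, the measured TCP pose, the force, the opening and the grip force at its end, in the units of the state.
- get_state(): the state, without advancing time (a new reading comes with each control period).
- get_image(name): name is "side" or "top" or "wrist"; returns the picture (480x640x3 uint8, red, green, blue); there is no depth.
- calibration(name): a dict with "vfov" (degrees; the focal length in pixels is half the picture's height over the tangent of half this angle, whatever the lens; pixels are square), "cx", "cy" (the principal point, pixels), "k1" (the pictures are not rectified: a ray, as slopes to the right and down, at radius r is drawn at 1 + k1 r^2 times it, then the intrinsics apply), "rvec" (rotation vector, rad) and "tvec" (3), from world to camera coordinates, as OpenCV has them; the wrist camera has in their place "hand_eye" (4x4, takes a point from camera to tool coordinates, whose origin is the TCP and whose axes are the flange's). Camera axes: x right, y down, z forward; pixel columns grow to the right and rows downward; lengths in m; the calibration is good to about 2 mm. A picture is of the moment at which its call begins: read the wrist's pose just before it. calibration takes no time and is no camera call.
- close_job(): hands the job in; it is judged then, once.
The state is a dict: "time": time; "joint_positions": joint angles; "qd": joint speeds; "joint_torque": joint torques, N m; "position": TCP position; "tool_rot": TCP orientation; "ft_force": force on the tool from outside, world axes, zero at the start; "torque": the same for the moment, N m; "grip_width": opening from 0.0 (shut) to 1.0 (fully open); "grip_force": force on a finger pad.
Only numpy, scipy, OpenCV 4.12 (cv2) and the standard library are available. Lean on these libraries where they do the work, as an engineer would, in place of code of your own. Each camera call takes 0.05 s, during which the arm holds its last target. There are 200 camera calls.

## Task

Slide the square griddle along its stand until it is fully home, square against the rear stop. Then turn the cam knob counter-clockwise until its off-centre lobe bears firmly on the griddle's side and nips the griddle against the sprung side rail (about 16 N), without forcing it, and let go. Leave everything else on the counter where it is.

Things in the scene. Friction and masses are not known exactly. Their poses are not given: they have to be found in the camera images.
- stand: low aluminium griddle stand fixed to the counter; deck 200 x 290 mm, top 30 mm above the counter. Origin on the counter, under where the griddle's centre lies when home; x = direction in which the griddle slides home, z up. Rear stop: a bar 150 mm long along y, 20 mm above the deck, face at x = +80 mm. Side rail on the -y side, cam knob on the +y side.
- rail_side (a point): point on the deck at the stand's x = 0, y = -85.6 mm, roughly below the side rail's pad (rubber face 110 mm long, looking to +y). The rail is bolted on up to 3.5 mm to either side of it, not measured: with the griddle against the pad, 21 to 28 mm are left from its side to the cam's axis, so the cam bites at a different angle each time. The pad is sprung: 1 mm for each 4 N, solid after 10 mm.
- griddle: loose square griddle, 0.5 to 0.8 kg, 160 x 160 mm, rim 20 mm high, flat on the deck; origin in the centre of its underside, x away from the handle, z up. Home: its x in the stand's frame is 0 (within 4 mm), sides parallel to the stand's; cam and rail settle its y. It starts 30 to 60 mm short of home, already between rail and cam, almost parallel, with about 1 mm or more of play each side.
- handle_grip (a point): point in the middle of the griddle's straight handle, 135 mm from the griddle's centre towards its -x, 47 mm above the counter. The handle is a bar along x, 16 mm wide (y), 14 mm high, 108 mm long beyond the rim; below this point there is no deck, only the counter.
- knob_grip (a point): centre of the cam knob's grip, on the cam's upright turning axis, 81 mm above the counter. The grip is a black bar 60 mm long, 14 mm wide, 30 mm high (64 to 94 mm above the counter), along this point's y axis, which points over the lobe. In the stand's frame the axis is at x = -20 mm, y = +98.9 mm.
- cam: steel cam under the knob: a disc 52 mm across, 32 to 48 mm above the counter, its centre (the lobe) 12 mm off the turning axis towards this body's +y. Origin on its axis. It starts with y 0.4 to 0.7 rad counter-clockwise (from above) of the stand's y, lobe away from the griddle; turning counter-clockwise swings it over -x on to the griddle. It stays where left; the bite is 0.7 to 1.8 rad on.
- cam_lobe (a point): disc's farthest edge, 38 mm off the axis. Turning free takes 0.2 N m. It first pushes the griddle to the rail (2 to 4 N), then the pad gives and the torque climbs, at the wanted 16 N (9 to 25 is good) to about 0.35 N m (0.3 to 0.4) above the reading in free turning (0.3 if the cam's y is then over 2.2 rad from the stand's). Over 40 N spoils the job; the full turn is always too much.
- tongs_a: bystander: steel tongs lying on the counter, 225 mm long, right of the stand
- tongs_b: bystander: second steel tongs, lying beside the first
- bowl: bystander: orange plastic bowl, 150 mm across, 65 mm high
- teapot: bystander: closed white ceramic teapot, 125 mm high
- mug: bystander: mug, 72 mm across, 80 mm high
- jar: bystander: small glass jar, 56 mm across, 85 mm high, left of the stand
- scraper: bystander: flat scraper with a wooden handle lying left of the stand, 210 mm long

How it is judged:
By the outcome, as a careful person would: the job done as asked, in the order asked, and still so for the second after the job is handed in, with the robot touching nothing.
It also fails if it takes over 61 s, if anything falls off the work surface, if the arm or the gripper's body presses on something with over 40 N, if the wrist force passes 120 N, or if a joint passes its speed limit or range.

## Working session

There is one attempt and no reset: what is moved stays moved. The work goes in short steps, Python scripts to look and compute and a tool call to move; the robot and the scene stay as the last step left them, time stands still between calls to the robot, and variables do not carry over. Pictures are saved under pics/ and viewed, at most 10 in all, crops included, and the job is handed in when it is done.

Besides the shell and the picture viewer there is one more tool, called after "Call:" by a JSON object that holds its "api" and its "payload". send_rows: Moves the arm, as the interface text tells. Its arguments: {"type":"object","properties":{"xyz":{"type":"array"},"dr":{"type":"array"},"jaw":{"type":"number"},"grip_force":{"type":"number"}},"required":["xyz","dr"]}

```bash
ls; mkdir -p pics; cat > h.py <<'E'
from bench import *
import numpy as np, cv2
from scipy.spatial.transform import Rotation as R
def cam(n):
    c=calibration(n); f=240/np.tan(np.radians(c['vfov'])/2); return c,f
def ray(n,px,st=None):
    c,f=cam(n); px=np.atleast_2d(px).astype(float)
    d=(px-[c['cx'],c['cy']])/f; u=d.copy()
    for _ in range(20): u=d/(1+c['k1']*(u**2).sum(1,keepdims=True))
    v=np.c_[u,np.ones(len(u))]
    if 'rvec' in c:
        M=R.from_rotvec(np.ravel(c['rvec'])).as_matrix(); return -M.T@np.ravel(c['tvec']), v@M
    H=np.array(c['hand_eye']); T=R.from_rotvec(st['tool_rot']).as_matrix()
    return T@H[:3,3]+st['position'], v@(T@H[:3,:3]).T
def onz(n,px,z,st=None):
    o,v=ray(n,px,st); return o+v*((z-o[2])/v[:,2])[:,None]
def proj(n,P,st=None):
    c,f=cam(n); P=np.atleast_2d(P)
    if 'rvec' in c: q=P@R.from_rotvec(np.ravel(c['rvec'])).as_matrix().T+np.ravel(c['tvec'])
    else:
        H=np.array(c['hand_eye']); T=R.from_rotvec(st['tool_rot']).as_matrix()
        q=((P-st['position'])@T-H[:3,3])@H[:3,:3]
    u=q[:,:2]/q[:,2:]; u=u*(1+c['k1']*(u**2).sum(1,keepdims=True))
    return u*f+[c['cx'],c['cy']]
E
python3 - <<'E'
from h import *
print(get_state())
for n in ['top','side','wrist']:
    im=get_image(n); cv2.imwrite(f'pics/{n}0.png',im[:,:,::-1])
    c=calibration(n); print(n,c)
import bench; print([k for k in dir(bench) if 'nose' in k])
E
```

```text
pics
{'time': 0.0, 'joint_positions': array([-1.15190417,  0.32182482, -0.07007843,  1.45166379,  0.02259527,
        1.37075596, -0.05689676]), 'qd': array([-0.00069031, -0.00070004, -0.00148723,  0.0001634 ,  0.00055995,
       -0.00025145, -0.00211441]), 'joint_torque': array([ 1.85775007e-04, -4.91292751e+01, -4.03902456e-01, -3.12518835e+01,
       -6.39309967e-02,  4.43001674e-02,  2.03352815e-04]), 'position': array([0.25583575, 0.59698795, 0.23846585]), 'tool_rot': array([-6.31415549e-01, -3.07719513e+00,  2.89535761e-03]), 'ft_force': array([ 0.02518447,  0.46261413, -0.17959901]), 'torque': array([-0.0237884 ,  0.01675263,  0.01577743]), 'grip_force': 0.0, 'grip_width': 0.9978417067755859}
top {'vfov': 51.346486295550726, 'cx': 320.78564031143037, 'cy': 242.69041658556154, 'k1': -0.11928701405302193, 'rvec': array([ 2.17601837, -2.13027513,  0.13102419]), 'tvec': array([-0.00416285,  0.53020841,  1.37436488])}
side {'vfov': 48.35324984395842, 'cx': 319.64228164504993, 'cy': 244.52110194078963, 'k1': -0.12969175788460252, 'rvec': array([ 2.25995655, -0.86908701,  0.36235065]), 'tvec': array([-0.39809719,  0.30593916,  1.20925965])}
wrist {'vfov': 71.46293228310407, 'cx': 320.9843528784981, 'cy': 244.1434121628846, 'k1': -0.002247734386248457, 'hand_eye': array([[-7.57901883e-04, -9.56291995e-01, -2.92412458e-01,
         8.03338821e-02],
       [ 9.99999487e-01, -5.28113464e-04, -8.64774428e-04,
        -9.72604419e-04],
       [ 6.72549907e-04, -2.92412963e-01,  9.56291904e-01,
        -1.45089076e-01],
       [ 0.00000000e+00,  0.00000000e+00,  0.00000000e+00,
         1.00000000e+00]])}
['nose_length']
```

View pics/top0.png

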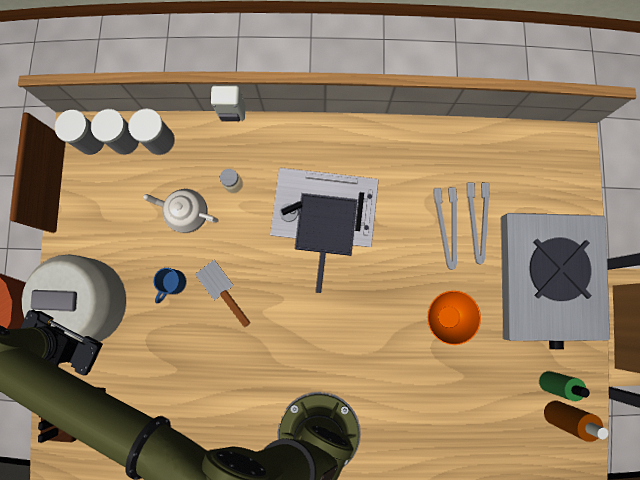

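View pics/side0.png

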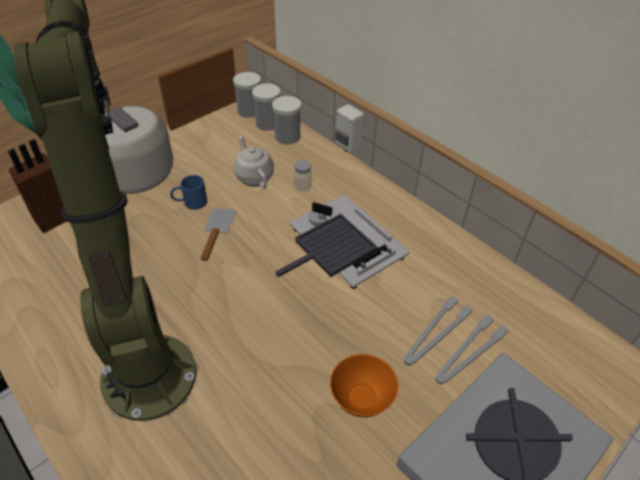

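The top view shows the deck with corners near (280,168), (378,180), (372,247) and (271,236). The griddle is around (327,223), its handle end at (319,292), and the cam knob near (291,209). Next I'll measure these from masks on an enlarged crop.

```bash
cat > m.py <<'E'
from h import *
im=cv2.imread('pics/top0.png')
x0,y0,x1,y1=255,155,395,300
crop=im[y0:y1,x0:x1]
cv2.imwrite('pics/crop0.png',cv2.resize(crop,None,fx=4.1,fy=4.1,interpolation=cv2.INTER_CUBIC))
hsv=cv2.cvtColor(im,cv2.COLOR_BGR2HSV)
roi=np.zeros(im.shape[:2],np.uint8); roi[y0:y1,x0:x1]=255
notwood=((hsv[:,:,1]<70)|(hsv[:,:,2]<90)).astype(np.uint8)*255&roi
dark=(hsv[:,:,2]<100).astype(np.uint8)*255&roi
def big(m,k):
    m=cv2.morphologyEx(m,cv2.MORPH_OPEN,np.ones((k,k),np.uint8))
    c=max(cv2.findContours(m,0,cv2.CHAIN_APPROX_NONE)[0],key=cv2.contourArea); return c
def rep(name,c,z):
    P=onz('top',c[:,0,:],z)[:,:2]*1000
    r=cv2.minAreaRect(P.astype(np.float32)); b=cv2.boxPoints(r); print(name,np.round(r[0],1),np.round(r[1],1),round(r[2],2)); print(b.round(0).tolist())
rep('deck',big(notwood,15),.03)
rep('griddle',big(dark,19),.05)
E
python3 m.py
```

```text
deck [619.6   1.1] [289.5 231.3] 84.41
[[490.0, -132.0], [721.0, -154.0], [749.0, 134.0], [519.0, 156.0]]
griddle [581.8  -5.6] [158.7 162.2] 87.26
[[497.0, -81.0], [659.0, -89.0], [667.0, 70.0], [505.0, 77.0]]
```

View pics/crop0.png

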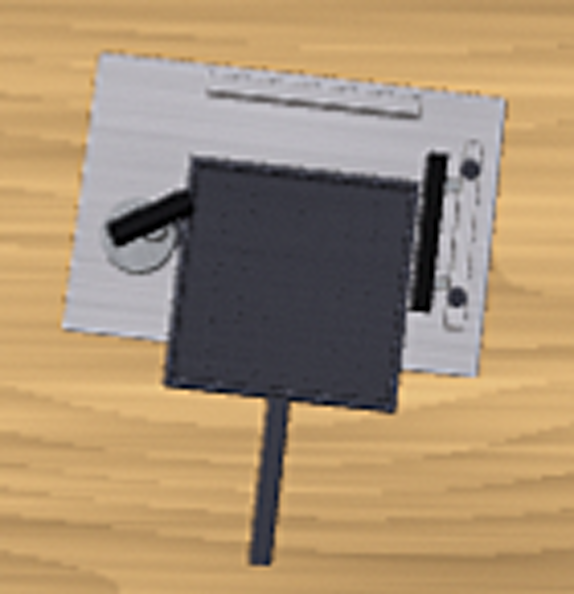

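The crop shows the deck corners, the stop bar, the pad at right, the knob bar running from (115,238) to (190,200) and partly over the griddle, and the handle from (280,398) to (260,565). I'll compute the poses from these.

```bash
cat > m2.py <<'E'
from h import *
q=lambda L:np.array(L)/4.1+[255,155]-.4
d=onz('top',q([(100,52),(505,98),(479,376),(64,328)]),.03)*1000
print(d.round(0)); print([np.linalg.norm(d[i]-d[i-1]).round(1) for i in range(4)])
ex=(d[0]+d[1]-d[2]-d[3])[:2]; ex/=np.linalg.norm(ex); ey2=(d[0]+d[3]-d[1]-d[2])[:2];ey2/=np.linalg.norm(ey2)
print('stand ang',np.degrees(np.arctan2(ex[1],ex[0])),np.degrees(np.arctan2(-ey2[0],ey2[1])),'centre',d.mean(0))
s=onz('top',q([(207,95),(418,117)]),.05)*1000; print('stop top edge',s.round(1))
g=onz('top',q([(190,158),(417,183),(396,412),(165,385)]),.05)*1000; print('griddle',g.round(1),g.mean(0))
h=onz('top',q([(279,400),(261,565)]),.054)*1000; print('handle',h.round(1)); e=(h[0]-h[1]); print(np.degrees(np.arctan2(e[1],e[0])))
k=onz('top',q([(152,219)]),.094)*1000; print('knob c',k)
k=onz('top',q([(113,232),(185,192),(120,246)]),.094)*1000; print('knob',k)
a=np.degrees(np.arctan2(ex[1],ex[0]))
e=np.array(ex); f=np.array([-e[1],e[0]])
o=s[:,:2].mean(0)-80*e; print('origin from stop',o)
print('axis pred',o-20*e+98.9*f, 'griddle rel', (g[:,:2].mean(0)-o)@np.c_[e,f])
E
python3 m2.py
```

```text
[[ 748.  133.   30.]
 [ 721. -153.   30.]
 [ 523. -136.   30.]
 [ 551.  151.   30.]]
[np.float64(198.2), np.float64(287.3), np.float64(198.0), np.float64(288.7)]
stand ang -5.101077817451019 -5.468523440072368 centre [635.73399132  -1.36301649  30.        ]
stop top edge [[713.1  55.6  50. ]
 [700.5 -90.8  50. ]]
griddle [[668.1  66.1  50. ]
 [653.8 -90.6  50. ]
 [495.1 -78.2  50. ]
 [510.3  78.9  50. ]] [581.84080843  -5.95407393  50.        ]
handle [[501.2   1.2  54. ]
 [389.8  10.9  54. ]]
-4.9812567399033405
knob c [[616.0910791   88.08225065  94.        ]]
knob [[606.79084625 113.76286136  94.        ]
 [634.8335727   66.63593395  94.        ]
 [597.43248094 108.80255153  94.        ]]
origin from stop [627.07793236 -10.48348099]
axis pred [615.95064354  89.80307565] griddle rel [-45.46068078   0.48929793]
```

```bash
cat >> h.py <<'E'
def goal(p,yaw,st=None,Rc=None,pc=None):
    """yaw: deg, world direction of tool y, tool down. prints tool-frame shift(mm), dr"""
    st=st or get_state()
    T=R.from_rotvec(st['tool_rot']); y=np.radians(yaw)
    ty=np.array([np.cos(y),np.sin(y),0]); tz=np.array([0,0,-1.]); tx=np.cross(ty,tz)
    G=R.from_matrix(np.c_[tx,ty,tz])
    s=T.inv().apply(np.array(p)-st['position'])*1000; d=(T.inv()*G).as_rotvec()
    print('shift',s.round(1),'dr',d.round(3)); return s,d
E
python3 - <<'E'
from h import *
print(nose_length)
goal([.4474,.0062,.2],84.7)
E
```

```text
0.017
shift [-408.7 -467.7   39.4] dr [-0.001 -0.    -0.312]
```

Call:
{"api": "send_rows", "payload": {"xyz": [[-20,-23,2],[-46,-53,4],[-73,-83,7],[-100,-114,10],[-127,-145,12],[-154,-176,15],[-181,-207,17],[-208,-238,20],[-232,-265,22],[-250,-286,24]], "dr": [[0,0,-0.02],[0,0,-0.04],[0,0,-0.06],[0,0,-0.08],[0,0,-0.1],[0,0,-0.12],[0,0,-0.14],[0,0,-0.16],[0,0,-0.18],[0,0,-0.2]], "jaw": 50}}

```text
time: 0.98
position: [0.3739, 0.2327, 0.2153]
tool_rot: [0.324, 3.125, -0.001]
ft_force: [-0.1, 0.5, -0.4]
grip_width: 0.575
grip_force: 0.0
```

```bash
python3 - <<'E'
from h import *
s=get_state();print(s['position'],s['joint_positions'].round(2),s['time'])
goal([.4474,.0062,.2],84.7)
E
```

```text
[0.37387747 0.23265771 0.21533106] [-0.8  -0.12  0.17  1.98  0.02  1.28  0.73] 0.9833
shift [-118.4 -206.6   15.4] dr [-0.     0.    -0.114]
```

Call:
{"api": "send_rows", "payload": {"xyz": [[-14,-24,2],[-31,-54,4],[-48,-84,6],[-65,-114,8],[-82,-143,10],[-98,-171,13],[-110,-192,14],[-118,-206,15],[-118,-207,15],[-118,-207,15]], "dr": [[0,0,-0.015],[0,0,-0.03],[0,0,-0.05],[0,0,-0.07],[0,0,-0.09],[0,0,-0.1],[0,0,-0.11],[0,0,-0.114],[0,0,-0.114],[0,0,-0.114]]}}

```text
time: 1.82
position: [0.4464, 0.009, 0.2004]
tool_rot: [-0.146, -3.138, -0.001]
ft_force: [0.8, -0.3, -0.8]
grip_width: 0.576
grip_force: 0.0
```

```bash
python3 - <<'E'
from h import *
s=get_state();print(s['position'],s['joint_positions'].round(2),s['time'])
im=get_image('wrist');cv2.imwrite('pics/w1.png',im[:,:,::-1]); np.save('w1.npy',np.r_[s['position'],s['tool_rot']])
P=np.array([[389.8,10.9,54],[447.4,6.2,54],[501,1.2,54],[616,89,94],[510,79,50],[495,-78,50]])/1000
print(proj('wrist',P,s).round(0))
goal([.4474,.0062,.2],84.7)
E
```

```text
[0.4463908  0.00897466 0.20037418] [-0.6  -0.12  0.49  2.    0.06  1.25  1.35] 1.8167
[[318. 172.]
 [319. 237.]
 [319. 291.]
 [425. 414.]
 [400. 291.]
 [237. 291.]]
shift [-1.5 -3.8  0.4] dr [ 0.001 -0.001  0.002]
```

View pics/w1.png

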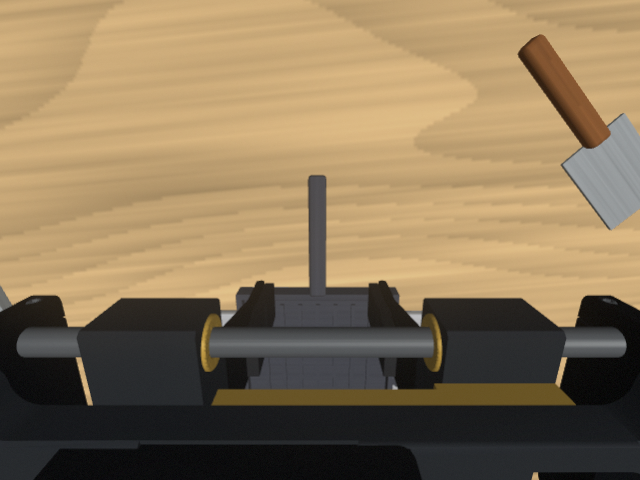

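The wrist view shows the handle from (317,176) to (317,290), vertical and within 2–4 px of the predicted position. I'll descend and grip.

Call:
{"api": "send_rows", "payload": {"xyz": [[-1,-2,15],[-1,-4,42],[-1,-4,70],[-1,-4,98],[-1,-4,122],[-1,-4,140],[-1,-4,150],[-1,-4,155],[-1,-4,155],[-1,-4,155]], "dr": [[0,0,0],[0,0,0],[0,0,0],[0,0,0],[0,0,0],[0,0,0],[0,0,0],[0,0,0],[0,0,0],[0,0,0]]}}

```text
time: 2.7
position: [0.4479, 0.006, 0.0462]
tool_rot: [0.141, 3.137, 0.001]
ft_force: [-0.1, -0.2, -0.2]
grip_width: 0.58
grip_force: 0.0
```

Call:
{"api": "send_rows", "payload": {"xyz": [[0,0,0],[0,0,0],[0,0,0],[0,0,0],[0,0,0],[0,0,0],[0,0,0],[0,0,0],[0,0,0],[0,0,0]], "dr": [[0,0,0],[0,0,0],[0,0,0],[0,0,0],[0,0,0],[0,0,0],[0,0,0],[0,0,0],[0,0,0],[0,0,0]], "jaw": 0, "grip_force": 25}}

```text
time: 3.53
position: [0.4474, 0.0054, 0.0457]
tool_rot: [0.143, 3.138, 0.0]
ft_force: [-0.5, -0.1, 1.9]
grip_width: 0.18
grip_force: 25.0
```

```bash
python3 - <<'E'
from h import *
s=get_state();print(s)
p=np.array([.4474+.0453*.9957,.0062-.0453*.0924,.045]); goal(p,84.7)
E
```

```text
{'time': 3.5333, 'joint_positions': array([-0.57681516,  0.09188195,  0.52727902,  2.16172928, -0.05901358,
        0.90110716,  1.46520964]), 'qd': array([ 4.42060800e-04,  1.46219406e-03, -9.75960415e-04,  7.31157048e-06,
        6.36351493e-04, -1.67202125e-03, -1.60151305e-03]), 'joint_torque': array([ -0.0982404 , -25.0581336 ,   1.17092963, -24.42860305,
         0.02892254,  -0.1320822 ,   0.05265675]), 'position': array([0.44735734, 0.00538001, 0.04568218]), 'tool_rot': array([1.42676667e-01, 3.13821353e+00, 1.34995345e-04]), 'ft_force': array([-0.49479084, -0.12715267,  1.90695717]), 'torque': array([-0.0148916 ,  0.10708353,  0.05094469]), 'grip_force': 25.000210041180253, 'grip_width': 0.17992232444297473}
shift [-45.3   0.7   0.7] dr [0.    0.    0.002]
```

Call:
{"api": "send_rows", "payload": {"xyz": [[-3,0,0],[-8,0,0],[-13,0,0],[-18,0,0],[-23,0,0],[-28,0,0],[-33,0,0],[-37,0,0],[-39,0,0],[-39,0,0]], "dr": [[0,0,0],[0,0,0],[0,0,0],[0,0,0],[0,0,0],[0,0,0],[0,0,0],[0,0,0],[0,0,0],[0,0,0]]}}

```text
time: 4.37
position: [0.4848, 0.0021, 0.0457]
tool_rot: [-0.142, -3.134, -0.001]
ft_force: [-6.0, 0.2, 9.3]
grip_width: 0.176
grip_force: 25.0
```

Call:
{"api": "send_rows", "payload": {"xyz": [[-0.5,0,0],[-1,0,0],[-1.5,0,0],[-2,0,0],[-2.5,0,0],[-3,0,0],[-3.5,0,0],[-4,0,0],[-4,0,0],[-4,0,0]], "dr": [[0,0,0],[0,0,0],[0,0,0],[0,0,0],[0,0,0],[0,0,0],[0,0,0],[0,0,0],[0,0,0],[0,0,0]]}}

```text
time: 5.2
position: [0.4879, 0.0019, 0.0456]
tool_rot: [-0.142, -3.133, -0.001]
ft_force: [-7.2, 0.9, 10.6]
grip_width: 0.175
grip_force: 25.0
```

Call:
{"api": "send_rows", "payload": {"xyz": [[-0.5,0,-0.5],[-1,0,-0.5],[-1.5,0,-0.5],[-2,0,-0.5],[-2.5,0,-0.5],[-3,0,-0.5],[-3.5,0,-0.5],[-4,0,-0.5],[-4,0,-0.5],[-4,0,-0.5]], "dr": [[0,0,0],[0,0,0],[0,0,0],[0,0,0],[0,0,0],[0,0,0],[0,0,0],[0,0,0],[0,0,0],[0,0,0]]}}

```text
time: 6.03
position: [0.4922, 0.0014, 0.0457]
tool_rot: [-0.142, -3.134, -0.001]
ft_force: [-6.0, 0.2, 6.1]
grip_width: 0.183
grip_force: 25.0
```

Call:
{"api": "send_rows", "payload": {"xyz": [[-0.5,0,0],[-1,0,0],[-1.5,0,0],[-2,0,0],[-2.5,0,0],[-3,0,0],[-3,0,0],[-3,0,0],[-3,0,0],[-3,0,0]], "dr": [[0,0,0],[0,0,0],[0,0,0],[0,0,0],[0,0,0],[0,0,0],[0,0,0],[0,0,0],[0,0,0],[0,0,0]]}}

```text
time: 6.87
position: [0.4942, 0.0013, 0.0457]
tool_rot: [-0.142, -3.132, -0.001]
ft_force: [-9.7, 0.9, 9.6]
grip_width: 0.179
grip_force: 25.0
```

Call:
{"api": "send_rows", "payload": {"xyz": [[-0.5,0,0],[-1,0,0],[-1.5,0,0],[-2,0,0],[-2.5,0,0],[-3,0,0],[-3,0,0],[-3,0,0],[-3,0,0],[-3,0,0]], "dr": [[0,0,0],[0,0,0],[0,0,0],[0,0,0],[0,0,0],[0,0,0],[0,0,0],[0,0,0],[0,0,0],[0,0,0]]}}

```text
time: 7.7
position: [0.4944, 0.0013, 0.0456]
tool_rot: [-0.141, -3.125, -0.002]
ft_force: [-17.2, 0.4, 17.7]
grip_width: 0.177
grip_force: 25.0
```

```bash
python3 - <<'E'
from h import *
s=get_state();print(s['position'],s['ft_force'],s['torque'])
im=get_image('top');cv2.imwrite('pics/t2.png',cv2.resize(im[155:300,255:395,::-1],None,fx=4.1,fy=4.1,interpolation=cv2.INTER_CUBIC))
E
```

```text
[0.49437427 0.0012693  0.04557067] [-17.17529251   0.41145407  17.7143391 ] [ 3.20135284e-01  3.57452988e+00 -9.52280860e-04]
```

View pics/t2.png

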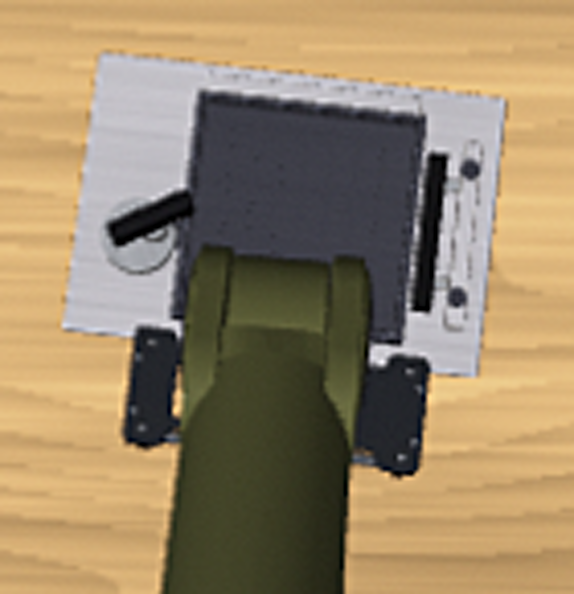

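The top view shows the griddle's front edge, (200,92)–(425,115), against the stop. It stalled at 17 N, so it's home. I'll ease off, open and lift.

Call:
{"api": "send_rows", "payload": {"xyz": [[1,0,-0.3],[2,0,-0.5],[3,0,-0.7],[3,0,-0.7],[3,0,-0.7],[3,0,-0.7],[3,0,-0.7],[3,0,-0.7],[3,0,-0.7],[3,0,-0.7]], "dr": [[0,0,0],[0,0,0],[0,0,0],[0,0,0],[0,0,0],[0,0,0],[0,0,0],[0,0,0],[0,0,0],[0,0,0]]}}

```text
time: 8.58
position: [0.4943, 0.0013, 0.0457]
tool_rot: [-0.142, -3.132, -0.0]
ft_force: [-6.5, 0.4, 2.9]
grip_width: 0.179
grip_force: 25.0
```

Call:
{"api": "send_rows", "payload": {"xyz": [[0,0,0],[0,0,0],[0,0,0],[0,0,0],[0,0,0],[0,0,0],[0,0,0],[0,0,0],[0,0,0],[0,0,0]], "dr": [[0,0,0],[0,0,0],[0,0,0],[0,0,0],[0,0,0],[0,0,0],[0,0,0],[0,0,0],[0,0,0],[0,0,0]], "jaw": 50}}

```text
time: 9.42
position: [0.4971, 0.0009, 0.0468]
tool_rot: [0.142, 3.138, 0.0]
ft_force: [-0.2, -0.0, -0.4]
grip_width: 0.573
grip_force: 0.0
```

Call:
{"api": "send_rows", "payload": {"xyz": [[0,0,-5],[0,0,-15],[0,0,-35],[0,0,-60],[0,0,-90],[0,0,-120],[0,0,-140],[0,0,-150],[0,0,-150],[0,0,-150]], "dr": [[0,0,0],[0,0,0],[0,0,0],[0,0,0],[0,0,0],[0,0,0],[0,0,0],[0,0,0],[0,0,0],[0,0,0]]}}

```text
time: 10.25
position: [0.4969, 0.0009, 0.1967]
tool_rot: [0.142, 3.138, 0.001]
ft_force: [0.2, 0.7, -1.0]
grip_width: 0.578
grip_force: 0.0
```

```bash
python3 - <<'E'
from h import *
s=get_state();print(s['position'],s['joint_positions'].round(2),s['ft_force'],s['torque'])
goal([.616,.0892,.2],31)
E
```

```text
[0.49693117 0.00088983 0.19671277] [-0.58  0.01  0.54  1.9  -0.01  1.23  1.43] [ 0.22350783  0.66842623 -0.96745209] [ 0.01858367 -0.00186105 -0.04136022]
shift [-110.6   98.7   -3.2] dr [0.001 0.    0.939]
```

Call:
{"api": "send_rows", "payload": {"xyz": [[-11,10,0],[-22,20,-1],[-34,30,-1],[-46,41,-2],[-58,52,-2],[-70,63,-2],[-82,74,-3],[-94,84,-3],[-104,93,-3],[-110.5,98.5,-3]], "dr": [[0,0,0.09],[0,0,0.18],[0,0,0.28],[0,0,0.38],[0,0,0.48],[0,0,0.58],[0,0,0.68],[0,0,0.78],[0,0,0.88],[0,0,0.938]]}}

```text
time: 11.08
position: [0.6157, 0.09, 0.1969]
tool_rot: [-1.55, -2.73, 0.005]
ft_force: [-1.0, -0.0, 0.4]
grip_width: 0.573
grip_force: 0.0
```

```bash
python3 - <<'E'
from h import *
s=get_state();print(s['position'],s['joint_positions'].round(2))
im=get_image('wrist');cv2.imwrite('pics/w3.png',im[:,:,::-1])
P=np.array([[616,89.2,94],[606.8,113.8,94],[597.4,108.8,94],[634.8,66.6,94]])/1000
print(proj('wrist',P,s).round(0))
goal([.616,.0892,.079],31)
E
```

```text
[0.61570922 0.09000468 0.19694121] [-0.65  0.32  0.57  1.6  -0.18  1.28  0.49]
[[322. 250.]
 [329. 218.]
 [315. 217.]
 [328. 284.]]
shift [ -1.3  -0.9 117.8] dr [-0.003 -0.    -0.003]
```

View pics/w3.png

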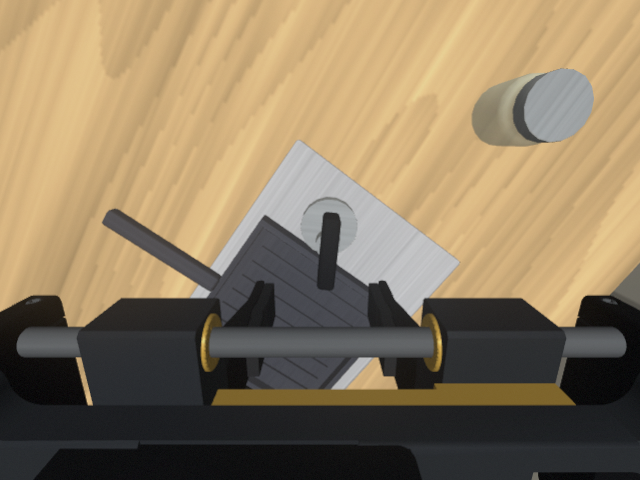

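The wrist view shows the knob bar from (331,214) to (326,290), slightly tilted. The disc's far edge is at (330,225) and the handle is at left. I'll measure the bar's line by mask.

```bash
python3 - <<'E'
from h import *
s=get_state()
im=cv2.imread('pics/w3.png'); g=im.max(2)
m=(g<45).astype(np.uint8); m[:205]=0;m[300:]=0;m[:,:295]=0;m[:,365:]=0
m=cv2.morphologyEx(m,cv2.MORPH_OPEN,np.ones((3,3),np.uint8))
c=max(cv2.findContours(m,0,cv2.CHAIN_APPROX_NONE)[0],key=cv2.contourArea)
print(cv2.boundingRect(c),cv2.contourArea(c))
for z in (.094,.08):
    P=onz('wrist',c[:,0,:],z,s)[:,:2]*1000
    r=cv2.minAreaRect(P.astype(np.float32)); print(z,r)
cc=[]
for v in range(225,286,4):
    x=np.where(m[v])[0]; cc.append([(x.min()+x.max())/2,v]); print(v,x.min(),x.max(),end='; ')
P=onz('wrist',cc,.094,s)*1000
d=P[-1]-P[0];print(np.degrees(np.arctan2(-d[1],-d[0])), P[0],P[-1],P.mean(0))
E
```

```text
(318, 248, 19, 42) 579.5
0.094 ((627.7567749023438, 78.23080444335938), (13.482271194458008, 34.6064567565918), 26.83125114440918)
0.08 ((630.7174682617188, 73.65193176269531), (14.243700981140137, 36.560909271240234), 26.831226348876953)Traceback (most recent call last):
  File "<stdin>", line 13, in <module>
    return umr_minimum(a, axis, None, out, keepdims, initial, where)
ValueError: zero-size array to reduction operation minimum which has no identity
```

```bash
python3 - <<'E'
from h import *
s=get_state()
im=cv2.imread('pics/w3.png'); g=im.max(2)
print(g[214:292:6,322:342:2])
for t in (55,65,75):
    m=(g<t).astype(np.uint8); m[:205]=0;m[300:]=0;m[:,:295]=0;m[:,365:]=0; m[250:,:314]=0; m[280:,340:]=0
    m=cv2.morphologyEx(m,cv2.MORPH_OPEN,np.ones((5,5),np.uint8))
    c=max(cv2.findContours(m,0,cv2.CHAIN_APPROX_NONE)[0],key=cv2.contourArea)
    P=onz('wrist',c[:,0,:],.094,s)[:,:2]*1000
    print(t,cv2.boundingRect(c),cv2.minAreaRect(P.astype(np.float32)))
E
```

```text
[[166  50  43  44  43  45  41  45 100 173]
 [122  44  47  47  49  48  48  46  45 119]
 [ 72  44  46  48  48  47  47  46  45  99]
 [ 40  46  46  47  46  45  45  46  45 132]
 [ 41  46  48  47  47  45  46  46  42 151]
 [ 43  45  46  45  45  46  44  42  96 163]
 [ 40  45  45  43  45  45  44  42 129 165]
 [ 41  44  41  42  44  43  43  39 191 190]
 [ 40  41  41  42  42  42  39 108 185 186]
 [ 41  39  39  39  42  41  39  52  60  60]
 [ 40  39  39  41  41  42  34  84  82  85]
 [ 40  39  37  40  39  39  53  84  82  76]
 [ 36  38  37  39  40  36  67  82  83  81]]
55 (317, 213, 23, 77) ((621.8253784179688, 90.89291381835938), (14.526988983154297, 63.20964813232422), 26.180545806884766)
65 (317, 213, 23, 78) ((622.48193359375, 91.017333984375), (15.65368938446045, 63.74848556518555), 24.79690170288086)
75 (316, 213, 24, 78) ((622.8313598632812, 91.00125122070312), (17.728368759155273, 64.15141296386719), 26.139083862304688)
```

```bash
python3 - <<'E'
from h import *
print(ray('top',[[320,240]])[0], ray('side',[[320,240]])[0])
im=cv2.imread('pics/top0.png'); g=im.max(2)
print(g[198:220,278:306])
s=get_state(); im=cv2.imread('pics/side0.png'); g=im.max(2)
print(proj('side',[[.616,.0892,.094],[.620,.090,.094]])); print(g[198:224,304:340])
E
```

```text
[ 0.35196805 -0.00242378  1.43042991] [-0.12427767 -0.70232579  1.09803579]
[[185 184 184 185 185 184 186 186 187 187 186 187 187 186 186 187 186 187
  187 186 189 198 152  80  45  59  65  66]
 [183 186 185 186 186 184 184 183 182 181 183 183 183 183 184 186 186 187
  186 188 191 199 153  84  46  59  67  64]
 [185 185 185 185 184 185 184 184 185 185 186 185 185 184 184 183 183 184
  187 191 198 210 146  76  38  53  66  63]
 [187 185 185 184 184 185 185 185 184 184 184 183 184 182 185 185 188 194
  204 145 123 100  58  63  46  59  68  66]
 [187 187 189 187 187 187 187 187 188 188 186 186 186 185 188 194 202 153
   98  45  31  18  11  37  35  57  66  64]
 [188 189 187 190 188 190 191 181 177 171 168 172 177 191 208 158  98  50
   13   8  17  18  18  32  47  65  66  66]
 [183 184 186 185 187 180 170 162 166 163 168 177 147 122  98  52  15   9
   16  20  22  25  28  20  49  66  68  67]
 [183 182 183 184 178 166 161 164 169 176 129 107  68  33  13  11  17  20
   24  26  26  24  15   4  39  62  66  63]
 [187 186 186 181 168 166 172 179 135  80  39  29  18  13  16  23  23  28
   25  24  15 
[... 4784 characters left out ...]
 129 127 127 123 114 105  99
   98  99  97  94  92 106 108  99  87  68  53  42  41  41  44  55  60  61]
 [147 148 146 143 131 113 103 113 119 126 128 127 126 128 127 126 121 119
  116 110  98  84  72  77  76  65  54  44  43  43  46  52  56  61  63  63]
 [146 148 148 145 137 119  99  98 103 111 118 121 120 123 123 121 122 115
  109 102  86  72  62  56  49  46  38  42  47  52  56  59  62  64  62  60]
 [148 147 147 146 141 128 105  91  92  95  97 100 104 108 109 107 100  93
   86  77  66  58  53  43  41  40  45  49  56  59  61  63  64  64  62  64]
 [148 147 146 148 145 138 125 106  92  83  83  85  86  89  88  85  80  75
   64  57  49  43  39  38  43  50  57  58  64  60  63  63  64  61  62  58]]
```

```bash
python3 - <<'E'
from h import *
P=onz('top',[(294.3,206),(290.2,208),(286,210),(291.7,207.2)],.094)*1000
print(P); d=P[2]-P[0]; print(np.degrees(np.arctan2(d[1],d[0])))
s,d=goal([.6195,.0888,.079],27.5)
E
```

```text
[[621.82594694  81.07912297  94.        ]
 [616.0525674   92.10316713  94.        ]
 [610.28067403 103.39234662  94.        ]
 [618.35355953  88.07657504  94.        ]]
117.3578778223614
shift [ -3.5   1.9 117.8] dr [-0.003 -0.     0.058]
```

Call:
{"api": "send_rows", "payload": {"xyz": [[-3.5,2,10],[-3.5,2,30],[-3.5,2,52],[-3.5,2,74],[-3.5,2,92],[-3.5,2,105],[-3.5,2,112],[-3.5,2,117],[-3.5,2,117],[-3.5,2,117]], "dr": [[0,0,0.03],[-0.002,0,0.066],[-0.003,0,0.066],[-0.003,0,0.066],[-0.003,0,0.066],[-0.003,0,0.066],[-0.003,0,0.066],[-0.003,0,0.066],[-0.003,0,0.066],[-0.003,0,0.066]]}}

```text
time: 11.97
position: [0.62, 0.0868, 0.0833]
tool_rot: [1.634, 2.681, 0.005]
ft_force: [0.7, 0.2, -1.1]
grip_width: 0.579
grip_force: 0.0
```

Call:
{"api": "send_rows", "payload": {"xyz": [[0,0,0],[0,0,0],[0,0,0],[0,0,0],[0,0,0],[0,0,0],[0,0,0],[0,0,0],[0,0,0],[0,0,0]], "dr": [[0,0,0],[0,0,0],[0,0,0],[0,0,0],[0,0,0],[0,0,0],[0,0,0],[0,0,0],[0,0,0],[0,0,0]], "jaw": 0, "grip_force": 20}}

```text
time: 12.8
position: [0.6226, 0.0886, 0.0832]
tool_rot: [1.631, 2.677, 0.012]
ft_force: [8.9, 2.7, -5.6]
grip_width: 0.161
grip_force: 20.0
```

```bash
cat >> h.py <<'E'
def rd():
    s=get_state(); T=R.from_rotvec(s['tool_rot']).as_matrix()
    print('t',s['time'],'p',(s['position']*1000).round(1),'yaw',np.degrees(np.arctan2(T[1,1],T[0,1])).round(2),'F',s['ft_force'].round(1),'M',s['torque'].round(3),'j7',s['joint_positions'][6].round(2),'gw',s['grip_width']*87, 'tq7',s['joint_torque'][6].round(3))
E
python3 -c "
from h import *
rd()"
```

```text
t 12.8 p [622.6  88.6  83.2] yaw 27.3 F [ 8.9  2.7 -5.6] M [ 0.403 -1.694 -0.156] j7 0.48 gw 14.041603799727246 tq7 0.177
```

Call:
{"api": "send_rows", "payload": {"xyz": [[0,1,0],[0,2,0],[0.5,3,0],[0.5,3,0],[0.5,3,0],[0.5,3,0],[0.5,3,0],[0.5,3,0],[0.5,3,0],[0.5,3,0]], "dr": [[0,0,0],[0,0,0],[0,0,0],[0,0,0],[0,0,0],[0,0,0],[0,0,0],[0,0,0],[0,0,0],[0,0,0]]}}

```text
time: 13.63
position: [0.6227, 0.0887, 0.0831]
tool_rot: [1.634, 2.68, 0.006]
ft_force: [5.8, 0.6, -0.6]
grip_width: 0.166
grip_force: 19.9
```

```bash
python3 -c "
from h import *
rd()"
```

```text
t 13.6333 p [622.7  88.7  83.1] yaw 27.27 F [ 5.8  0.6 -0.6] M [-0.093 -1.083 -0.216] j7 0.48 gw 14.40715274497268 tq7 0.174
```

Call:
{"api": "send_rows", "payload": {"xyz": [[0,0,0],[0,0,0],[0,0,0],[0,0,0],[0,0,0],[0,0,0],[0,0,0],[0,0,0],[0,0,0],[0,0,0]], "dr": [[0,0,-0.03],[0,0,-0.06],[0,0,-0.09],[0,0,-0.12],[0,0,-0.15],[0,0,-0.18],[0,0,-0.21],[0,0,-0.24],[0,0,-0.27],[0,0,-0.3]]}}

```text
time: 14.47
position: [0.6226, 0.0886, 0.0831]
tool_rot: [1.213, 2.895, 0.005]
ft_force: [4.9, 0.3, -0.8]
grip_width: 0.161
grip_force: 19.9
```

```bash
python3 -c "
from h import *
rd()"
```

```text
t 14.4667 p [622.6  88.6  83.1] yaw 44.53 F [ 4.9  0.3 -0.8] M [-0.081 -1.034 -0.189] j7 0.76 gw 13.973540218957861 tq7 -0.149
```

Call:
{"api": "send_rows", "payload": {"xyz": [[0,0.5,0],[0.5,1,0],[0.5,1,0],[0.5,1,0],[0.5,1,0],[0.5,1,0],[0.5,1,0],[0.5,1,0],[0.5,1,0],[0.5,1,0]], "dr": [[0,0,-0.03],[0,0,-0.06],[0,0,-0.09],[0,0,-0.12],[0,0,-0.15],[0,0,-0.18],[0,0,-0.21],[0,0,-0.24],[0,0,-0.27],[0,0,-0.3]]}}

```text
time: 15.3
position: [0.6225, 0.0886, 0.0831]
tool_rot: [0.768, 3.043, 0.002]
ft_force: [3.7, -1.6, 1.1]
grip_width: 0.161
grip_force: 20.0
```

```bash
python3 -c "
from h import *
rd()"
```

```text
t 15.3 p [622.5  88.6  83.1] yaw 61.67 F [ 3.7 -1.6  1.1] M [-0.339 -0.67  -0.249] j7 1.04 gw 14.003826834661544 tq7 -0.071
```

Call:
{"api": "send_rows", "payload": {"xyz": [[0,0,0],[0,0,0],[0,0,0],[0,0,0],[0,0,0],[0,0,0],[0,0,0],[0,0,0],[0,0,0],[0,0,0]], "dr": [[0,0,-0.01],[0,0,-0.02],[0,0,-0.03],[0,0,-0.04],[0,0,-0.05],[0,0,-0.06],[0,0,-0.07],[0,0,-0.08],[0,0,-0.09],[0,0,-0.1]]}}

```text
time: 16.13
position: [0.6225, 0.0886, 0.0831]
tool_rot: [0.616, 3.078, 0.001]
ft_force: [2.7, -4.9, 2.4]
grip_width: 0.163
grip_force: 20.0
```

```bash
python3 -c "
from h import *
rd()"
```

```text
t 16.1333 p [622.5  88.6  83.1] yaw 67.38 F [ 2.7 -4.9  2.4] M [-1.025 -0.593 -0.279] j7 1.13 gw 14.160496916555754 tq7 0.183
```

Call:
{"api": "send_rows", "payload": {"xyz": [[-0.5,-0.5,0],[-1,-1,0],[-1.6,-1.2,0],[-1.6,-1.2,0],[-1.6,-1.2,0],[-1.6,-1.2,0],[-1.6,-1.2,0],[-1.6,-1.2,0],[-1.6,-1.2,0],[-1.6,-1.2,0]], "dr": [[0,0,-0.01],[0,0,-0.02],[0,0,-0.03],[0,0,-0.04],[0,0,-0.05],[0,0,-0.06],[0,0,-0.07],[0,0,-0.08],[0,0,-0.09],[0,0,-0.1]]}}

```text
time: 16.97
position: [0.6226, 0.0885, 0.0831]
tool_rot: [0.46, 3.107, 0.004]
ft_force: [-0.1, -2.6, 5.7]
grip_width: 0.165
grip_force: 20.3
```

```bash
python3 -c "
from h import *
rd()"
```

```text
t 16.9667 p [622.6  88.5  83.1] yaw 73.16 F [-0.1 -2.6  5.7] M [-0.671  0.138 -0.339] j7 1.23 gw 14.325906926171069 tq7 0.283
```

Call:
{"api": "send_rows", "payload": {"xyz": [[0,0,0],[0,0,0],[0,0,0],[0,0,0],[0,0,0],[0,0,0],[0,0,0],[0,0,0],[0,0,0],[0,0,0]], "dr": [[0,0,-0.01],[0,0,-0.02],[0,0,-0.03],[0,0,-0.04],[0,0,-0.05],[0,0,-0.06],[0,0,-0.07],[0,0,-0.08],[0,0,-0.09],[0,0,-0.1]]}}

```text
time: 17.8
position: [0.6226, 0.0885, 0.0831]
tool_rot: [0.304, 3.126, 0.004]
ft_force: [-1.4, -2.2, 5.2]
grip_width: 0.165
grip_force: 20.6
```

```bash
python3 -c "
from h import *
rd()"
```

```text
t 17.8 p [622.6  88.5  83.1] yaw 78.88 F [-1.4 -2.2  5.2] M [-0.614  0.083 -0.466] j7 1.32 gw 14.316927724616841 tq7 0.377
```

Call:
{"api": "send_rows", "payload": {"xyz": [[0,0,0],[0,0,0],[0,0,0],[0,0,0],[0,0,0],[0,0,0],[0,0,0],[0,0,0],[0,0,0],[0,0,0]], "dr": [[0,0,-0.004],[0,0,-0.008],[0,0,-0.012],[0,0,-0.016],[0,0,-0.02],[0,0,-0.024],[0,0,-0.028],[0,0,-0.032],[0,0,-0.036],[0,0,-0.04]]}}

```text
time: 18.63
position: [0.6225, 0.0885, 0.083]
tool_rot: [0.243, 3.132, 0.004]
ft_force: [-0.4, -1.9, 6.8]
grip_width: 0.163
grip_force: 20.8
```

```bash
python3 -c "
from h import *
rd()"
```

```text
t 18.6333 p [622.5  88.5  83. ] yaw 81.14 F [-0.4 -1.9  6.8] M [-0.569  0.152 -0.51 ] j7 1.36 gw 14.146257280482152 tq7 0.48
```

Call:
{"api": "send_rows", "payload": {"xyz": [[0,0,0],[0,0,0],[0,0,0],[0,0,0],[0,0,0],[0,0,0],[0,0,0],[0,0,0],[0,0,0],[0,0,0]], "dr": [[0,0,-0.003],[0,0,-0.006],[0,0,-0.009],[0,0,-0.012],[0,0,-0.015],[0,0,-0.018],[0,0,-0.021],[0,0,-0.024],[0,0,-0.027],[0,0,-0.03]]}}

```text
time: 19.47
position: [0.6225, 0.0885, 0.083]
tool_rot: [0.196, 3.135, 0.004]
ft_force: [0.0, -1.9, 6.5]
grip_width: 0.173
grip_force: 21.1
```

```bash
python3 -c "
from h import *
rd()"
```

```text
t 19.4667 p [622.5  88.5  83. ] yaw 82.85 F [ 0.  -1.9  6.5] M [-0.64   0.133 -0.553] j7 1.39 gw 15.052853189652733 tq7 0.54
```

Call:
{"api": "send_rows", "payload": {"xyz": [[0,0,0],[0,0,0],[0,0,0],[0,0,0],[0,0,0],[0,0,0],[0,0,0],[0,0,0],[0,0,0],[0,0,0]], "dr": [[0,0,0],[0,0,0],[0,0,0],[0,0,0],[0,0,0],[0,0,0],[0,0,0],[0,0,0],[0,0,0],[0,0,0]], "jaw": 50}}

```text
time: 20.3
position: [0.6233, 0.088, 0.0827]
tool_rot: [0.196, 3.133, 0.003]
ft_force: [-1.0, 0.2, 0.3]
grip_width: 0.568
grip_force: 0.0
```

Call:
{"api": "send_rows", "payload": {"xyz": [[0,0,-5],[0,0,-15],[0,0,-35],[0,0,-60],[0,0,-85],[0,0,-105],[0,0,-115],[0,0,-120],[0,0,-120],[0,0,-120]], "dr": [[0,0,0],[0,0,0],[0,0,0],[0,0,0],[0,0,0],[0,0,0],[0,0,0],[0,0,0],[0,0,0],[0,0,0]]}}

```text
time: 21.13
position: [0.6226, 0.088, 0.202]
tool_rot: [0.196, 3.134, 0.002]
ft_force: [0.2, -1.1, -0.8]
grip_width: 0.579
grip_force: 0.0
```

Call:
{"api": "send_rows", "payload": {"xyz": [[20,0,-3],[50,0,-7],[80,0,-10],[110,0,-15],[135,0,-20],[150,0,-20],[150,0,-20],[150,0,-20],[150,0,-20],[150,0,-20]], "dr": [[0,0,0],[0,0,0],[0,0,0],[0,0,0],[0,0,0],[0,0,0],[0,0,0],[0,0,0],[0,0,0],[0,0,0]]}}

```text
time: 21.97
position: [0.4748, 0.1061, 0.2217]
tool_rot: [0.197, 3.133, 0.001]
ft_force: [0.8, 0.1, 0.2]
grip_width: 0.577
grip_force: 0.0
```

```bash
python3 - <<'E'
from h import *
rd()
im=get_image('top');cv2.imwrite('pics/t4.png',cv2.resize(im[155:300,255:395,::-1],None,fx=4.1,fy=4.1,interpolation=cv2.INTER_CUBIC))
E
```

```text
t 21.9667 p [474.8 106.1 221.7] yaw 82.8 F [0.8 0.1 0.2] M [ 0.028  0.035 -0.043] j7 1.16 gw 50.17018988641054 tq7 0.003
```

View pics/t4.png

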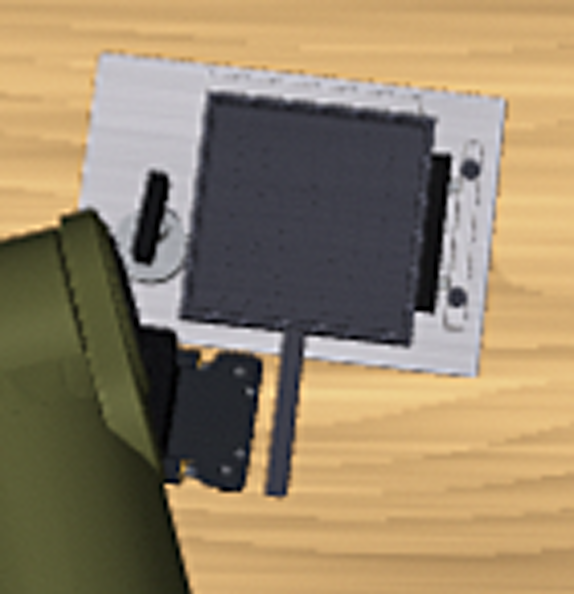

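The top view shows the griddle front edge (208,93)–(435,117) still on the stop, its right side on the pad and the cam disc (160,245) against its left side. The arm is clear of everything, so I'm handing it in.

```bash
python3 -c "
from bench import *
print(close_job())"
```

```text
the job is handed in; nothing more can be done
None
```

The griddle is home against the rear stop, and the cam is turned to about 0.36 N m above free turning (roughly 16 N by the torque guide) and released; the arm ended clear and I handed the job in at about 22 s, with no verdict returned.

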